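# Hold a press punch up to the inspection lens

## Task

At the arbor-press bench, fold the half-open cover of the punch holder up until it stands upright, then draw the tall punch out of its socket, tilt it and hold it raised in front of the inspection lens: working tip towards the glass, in line with the lens barrel and centred on it, the tip about 50 mm from the glass. Do not touch the lens or its stand, leave the cover standing upright and everything else where it is. Finish while still holding the punch there; do not put it down or let go.

Things in the scene. Friction and masses are not known exactly. Their poses are not given: they have to be found in the camera images.
- holder: fixed dark steel punch holder. Origin: centre of underside; x along sockets and hinge, y to the open side. Block 200 (x) by 170 by 45 mm high; three sockets 18 mm wide, 30 mm deep at x = -55, 0, 55 mm, y = 0: the tall punch in one (varies), short pins (tops 60 mm above the bench) in the others. A 10 mm rear wall on its -y edge rises to 105 mm and carries the cover's hinge
- cover (a joint): angle (rad) of the holder's cover, a stiff aluminium sheet 200 mm (along hinge) by 135 mm, 4 mm thick, 10 mm bead on its free edge. 0 = level over the sockets, 1.57 = upright, stop 2.2 (fallen back). Starts at 0.7 to 1.05, leaning over the sockets; the edge swings up and to the holder's -y as it grows. Stays where left; 2 to 4 N at the edge moves it
- cover_hinge (a point): middle of the cover's hinge line, 108 mm above the bench, 80 mm from the sockets' row; axes as holder
- cover_edge (a point): middle of the cover's free edge (centre of its bead), 135 mm from the hinge line; its y axis points from the hinge to the edge, x along the edge
- punch: tall bright steel punch, 85 mm long, about 0.18 kg, upright in a socket: 16 mm shank tapering over the last 12 mm to an 8 mm flat tip; round head 24 mm thick over the top 31 mm. Origin: middle of the tip's end; z from tip to head. Seated: tip 15 mm, top 100 mm above the bench. Gripped 70 mm from the tip, the fingertips clear block and pins
- punch_tip (a point): middle of the working tip's end (the lower end while seated)
- lens: inspection lens: black barrel 50 mm across, 78 mm long, aluminium front ring 58 mm across, fixed on a dark base plate left of the robot's centre line. It looks up at 45 degrees and back towards the robot's side. Origin: middle of the front glass, 110 mm above the bench; z: straight out of the glass along the barrel's axis
- focus (a point): the point 50 mm straight out from the middle of the glass, where the punch's tip belongs; z as lens
- stand: the lens's base plate (130 by 100 by 14 mm) and post, fixed; origin on the bench straight below the glass, -x the way the lens looks
- pin_a: one of the two short pins, 45 mm long, 16 mm thick; origin: middle of its lower end. To be left in its socket
- pin_b: the other short pin, alike
- dish: bystander: open grey dish 90 by 70 by 24 mm with brass bushes; origin: centre of its underside
- jar: bystander: white jar with a black cap, 56 mm across, 75 mm high; origin: centre of its underside
There are look-alikes about, which are no part of the job. What is shaped like the stand but blue, pink or red is not meant.

How it is judged:
By the outcome, as a careful person would: the job done as asked, in the order asked, and still so for the second after the job is handed in, while the arm keeps its last pose, push and grip.
It also fails if it takes over 54 s, if anything falls off the work surface, if the arm or the gripper's body presses on something with over 40 N, if the wrist force passes 120 N, or if a joint passes its speed limit or range.

## Robot

A 7-joint arm with a two-finger parallel gripper is mounted at the origin on the work surface. World frame = base frame: x ahead of the robot, y to its left, z up, the work surface at z = 0. Lengths are in m, angles in degrees, forces in N, time in s.
With the tool pointing down it reaches from about 0.425 to 0.875 m from the base axis. Payload 8.4 kg.
Tool frame: the origin (TCP) lies at the very end of the fingers, on their centre line; the grasp point (between the pads) lies ctrl.grip_point_offset behind it (ctrl.grip_point_offset is the distance from the TCP to the grasp point, in m); z points along the fingers, y is the line along which they close (so a half turn about z gives the same grasp; the last joint's range is limited). The gripper opens to 87 mm and grips with 3 to 60 N. Pads are 19 mm wide; open, the fingers measure 117 mm over their backs; the gripper's body (75 mm by 190 mm) begins 51 mm behind the grasp point.
Start: joints at [67.139, 19.091, 2.286, 83.961, -0.768, 76.965, -3.352], TCP at [0.192, -0.621, 0.223] pointing down, gripper open.
Joint ranges: [-147.57, 147.57], [-21.85, 119.76], [-74.77, 79.35], [14.55, 137.4], [-85.83, 265.84], [4.83, 119.75], [-152.11, 152.11]. Speed limits (degrees/s): [127.2, 127.2, 159.86, 159.86, 180, 180, 180].

## Interface

Orientations are given as a 3x3 rotation matrix whose columns are the frame's x, y, z axes.
In Python, from workcell import ctrl gives the robot as it stands.
- The arm moves only by the tool jog_arm, never from a script. Its argument "steps" is a list of rows, each a list of 7 numbers: the finger opening in cm, from 0 to 8.7, then the shift along the tool's x, y, z in cm, then the turn, a rotation vector about the tool's x, y, z in degrees. In form: [[gripper, dx, dy, dz, ax, ay, az], ...]. A call has 1 to 12 rows; each row shifts and turns the commanded pose from where the row before left it, along the tool's axes as they then stand; what a row does not reach is not made up. A row lasts 1/8 s, in which the tool goes at most 62.5 mm and 10.7 degrees, less where a joint would pass 70% of its speed; a pose out of reach is approached as far as the arm can. A call with a gripper value outside its range is refused whole. The fingers move at their own pace and stop on an object; "squeeze" is the grip in N (left out, the last holds). Time passes only in rows, so rows that do not move let the fingers close. It gives the time, the measured TCP pose, the force, the opening and the grip force at its end, in the units of the state.
- ctrl.state(): the state, without advancing time (a new reading comes with each control period).
- ctrl.snapshot(name): name is "scene" or "side" or "wrist"; returns the picture (480x640x3 uint8, red, green, blue); there is no depth.
- ctrl.get_calibration(name): a dict with "fovy" (degrees; the focal length in pixels is half the picture's height over the tangent of half this angle, whatever the lens; pixels are square), "cx", "cy" (the principal point, pixels), "k1" (the pictures are not rectified: a ray, as slopes to the right and down, at radius r is drawn at 1 + k1 r^2 times it, then the intrinsics apply), "rvec" (rotation vector, rad) and "tvec" (3), from world to camera coordinates, as OpenCV has them; the wrist camera has in their place "hand_eye" (4x4, takes a point from camera to tool coordinates, whose origin is the TCP and whose axes are the flange's). Camera axes: x right, y down, z forward; pixel columns grow to the right and rows downward; lengths in m; the calibration is good to about 2 mm. A picture is of the moment at which its call begins: read the wrist's pose just before it. get_calibration takes no time and is no camera call.
- ctrl.close_job(): hands the job in; it is judged then, once.
The state is a dict: "time": time; "joint_positions": joint angles; "joint_vel": joint speeds; "joint_efforts": joint torques, N m; "position": TCP position; "eef_rot": TCP orientation; "ft_force": force on the tool from outside, world axes, zero at the start; "wrist_torque": the same for the moment, N m; "gripper_width": finger opening in m; "grasp_force": force on a finger pad.
Only numpy, scipy, OpenCV 4.12 (cv2) and the standard library are available. Lean on these libraries where they do the work, as an engineer would, in place of code of your own. Each camera call takes 0.05 s, during which the arm holds its last target. There are 200 camera calls.

## Working session

There is one attempt and no reset: what is moved stays moved. The work goes in short steps, Python scripts to look and compute and a tool call to move; the robot and the scene stay as the last step left them, time stands still between calls to the robot, and variables do not carry over. Pictures are saved under pics/ and viewed, at most 10 in all, crops included, and the job is handed in when it is done.

Besides the shell and the picture viewer there is one more tool, called by a JSON object that holds its "name" and its "arguments". jog_arm: Moves the arm, as the interface text tells. Its arguments: {"type":"object","properties":{"steps":{"type":"array","items":{"type":"array","items":{"type":"number"}}},"squeeze":{"type":"number"}},"required":["steps"]}

```bash
mkdir -p pics
cat > h.py <<'E'
import numpy as np, cv2
from workcell import ctrl
def cam(n):
    c=ctrl.get_calibration(n); f=240/np.tan(np.radians(c["fovy"])/2)
    if "hand_eye" in c:
        s=ctrl.state(); T=np.eye(4); T[:3,:3]=np.array(s["eef_rot"]); T[:3,3]=s["position"]
        M=np.linalg.inv(T@np.array(c["hand_eye"])); R,t=M[:3,:3],M[:3,3]
    else:
        R=cv2.Rodrigues(np.array(c["rvec"],float))[0]; t=np.array(c["tvec"],float).ravel()
    return dict(f=f,cx=c["cx"],cy=c["cy"],k=c["k1"],R=R,t=t)
def ray(c,u,v):
    K=np.array([[c["f"],0,c["cx"]],[0,c["f"],c["cy"]],[0,0,1.]])
    p=cv2.undistortPoints(np.array([[[u,v]]],float),K,np.array([c["k"],0,0,0.]))[0,0]
    d=c["R"].T@np.array([p[0],p[1],1]); return -c["R"].T@c["t"], d/np.linalg.norm(d)
def plane(c,u,v,z):
    o,d=ray(c,u,v); return o+d*(z-o[2])/d[2]
def proj(c,P):
    q=(c["R"]@np.array(P,float).reshape(-1,3).T).T+c["t"]; x=q[:,:2]/q[:,2:]
    r=(x**2).sum(1,keepdims=True); return x*(1+c["k"]*r)*c["f"]+[c["cx"],c["cy"]]
def tri(obs):
    A=np.zeros((3,3));b=np.zeros(3)
    for c,u,v in obs:
        o,d=ray(c,u,v);P=np.eye(3)-np.outer(d,d);A+=P;b+=P@o
    x=np.linalg.solve(A,b); return x
E
python3 - <<'E'
from h import *
for n in("scene","side","wrist"):
    c=cam(n); print(n,c["f"],(-c["R"].T@c["t"]).round(3),c["R"][2].round(2))
    cv2.imwrite(f"pics/{n}0.png",ctrl.snapshot(n)[:,:,::-1])
s=ctrl.state();print(s["eef_rot"],ctrl.grip_point_offset)
E
```

```text
scene 542.9729132632641 [1.069 0.524 0.96 ] [-0.52 -0.38 -0.77]
side 556.8080014755263 [ 0.827 -0.811  0.92 ] [-0.27  0.73 -0.63]
wrist 357.39431467608915 [ 0.261 -0.599  0.384] [-0.25 -0.08 -0.96]
[[ 9.55386557e-01  2.95357969e-01 -4.44636782e-04]
 [ 2.95358288e-01 -9.55385906e-01  1.11933351e-03]
 [-9.41956423e-05 -1.20072335e-03 -9.99999275e-01]] 0.0187
```

View pics/scene0.png

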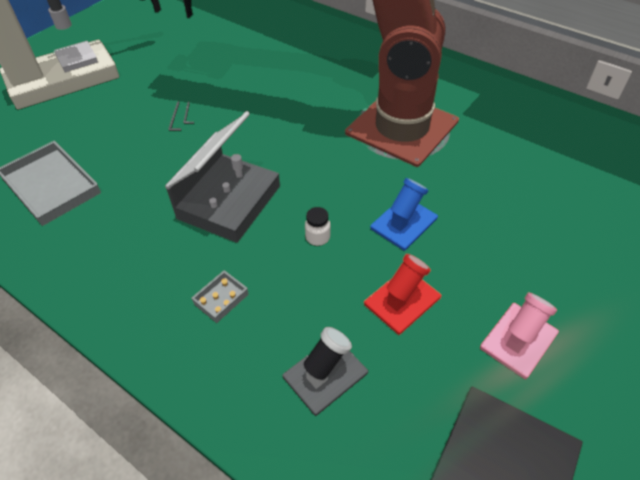

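View pics/side0.png

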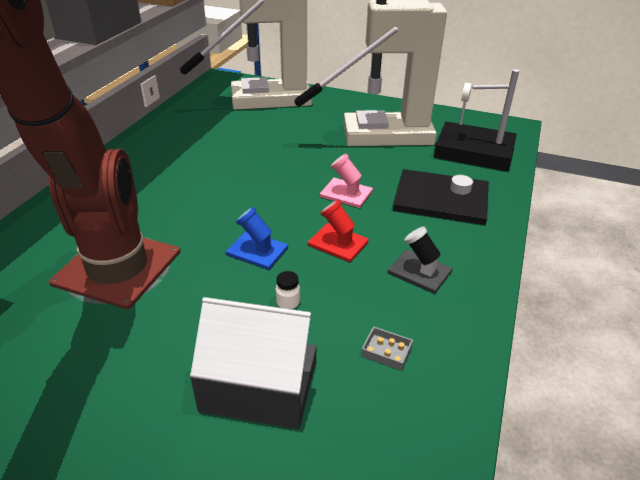

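Scene view: the holder is at (228,195) with its cover leaning, and the tall punch at (237,165) is at the robot end. There are four lens-like things: black (328,352), red (402,290), blue (407,210) and pink (525,325). Black with an aluminium ring fits the description, the others are decoys. I'll confirm this with one enlarged composite.

Run:
```python
import cv2,numpy as np
a=cv2.imread("pics/scene0.png");b=cv2.imread("pics/side0.png")
def cr(i,x,y,s): 
    return cv2.resize(i[y:y+int(300/s),x:x+int(400/s)],(400,300),interpolation=cv2.INTER_CUBIC)
# holder scene: x 150..296, y 110..; scale 2.5 -> 160x120
t=np.hstack([cr(a,150,120,2.5),cr(b,170,300,2.5)])
u=np.hstack([cr(a,270,320,4),cr(b,375,215,4)])
cv2.imwrite("pics/crop1.png",np.vstack([t,u]))
```

```text
(no output)
```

View pics/crop1.png

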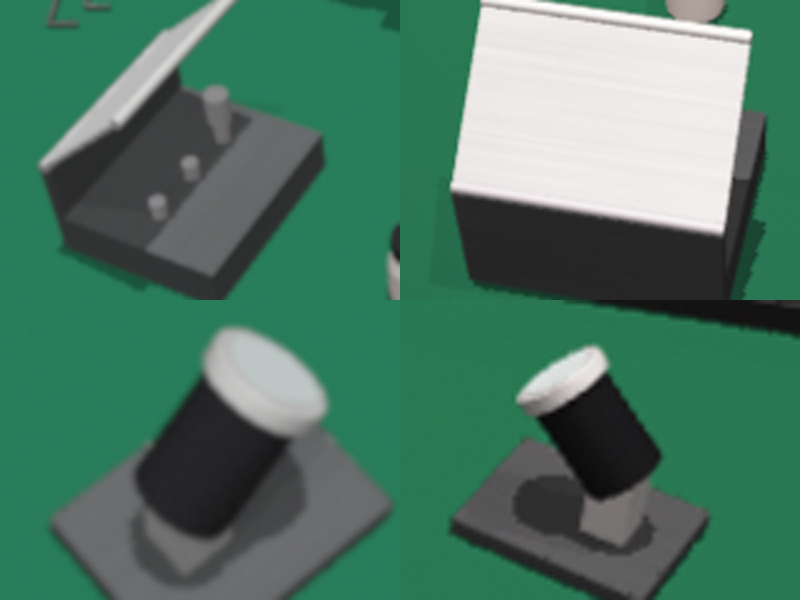

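The crop confirms it: black barrel with a bright ring and a pale glass, on a dark plate. It also shows the punch's thick top at crop (216,92), the pins at (190,161) and (157,200), and the bead running from (118,124) up past (235,0).

Run:
```python
from h import *
S,D=cam("scene"),cam("side"); r=lambda x:np.round(x,4)
A=plane(S,279.2,174.4,.045);B=plane(S,235.2,230.4,.045);C=plane(S,176,207.2,.045)
print("open corners",r(A),r(B),np.linalg.norm(A-B),"rear far",r(C),np.linalg.norm(B-C))
p=plane(S,236.4,156.8,.1);q=plane(S,226,184.4,.06);w=plane(S,212.8,200,.06)
print("punch",r(p),"pins",r(q),r(w))
h1=plane(D,191.2,376,.108);h2=plane(D,298.8,393.2,.108);print("hinge",r(h1),r(h2))
b2=tri([(S,197.2,169.6),(D,310,315.2)]);b1=tri([(S,247,116),(D,202.8,300.8)]);print("bead",r(b1),r(b2),np.linalg.norm(b1-b2))
for a,b in((w,p),(B,A),(h2,h1),(b2,b1)): print("yaw",np.degrees(np.arctan2(*(a-b)[[1,0]])))
g=tri([(S,338,338),(D,415.7,235)]);print("glass",r(g),r(plane(S,338,338,.11)),r(plane(D,415.7,235,.11)))
for c,u,v in((S,283.25,375),(S,368,372),(S,320,410),(D,388,270.7),(D,452,269.2),(D,406.2,250),(D,435,290)): print(r(plane(c,u,v,.014)))
# glass by ellipse
for n,c,x,y in(("scene",S,300,320),("side",D,400,215)):
    im=cv2.imread(f"pics/{n}0.png")[y:y+55,x:x+55].astype(int)
    m=(im.min(2)>120).astype(np.uint8)
    k=max(cv2.findContours(m,0,1)[0],key=cv2.contourArea)
    print(n,"ring blob",cv2.boundingRect(k),x,y)
    m2=((im[:,:,0]-im[:,:,2]>3)&(im.min(2)>120)).astype(np.uint8)
    k=max(cv2.findContours(m2,0,1)[0],key=cv2.contourArea);e=cv2.fitEllipse(k);print(e,e[0][0]+x,e[0][1]+y)
```

```text
open corners [ 0.3724 -0.1266  0.045 ] [ 0.5662 -0.0945  0.045 ] 0.19642042447570363 rear far [ 0.5932 -0.2518  0.045 ] 0.1596392747110402
punch [ 0.4266 -0.2064  0.1   ] pins [ 0.482  -0.1963  0.06  ] [ 0.5365 -0.1868  0.06  ]
hinge [ 0.4029 -0.297   0.108 ] [ 0.5972 -0.262   0.108 ]
bead [ 0.3824 -0.1963  0.1961] [ 0.5776 -0.1608  0.1995] 0.19847134010474324
yaw 10.087447685764705
yaw 9.42183751597374
yaw 10.20870830071056
yaw 10.32858610397485
glass [0.6844 0.2612 0.1071] [0.6815 0.2623 0.11  ] [0.6887 0.2548 0.11  ]
[0.7603 0.1942 0.014 ]
[0.6633 0.3191 0.014 ]
[0.7741 0.2892 0.014 ]
[0.6404 0.2152 0.014 ]
[0.7866 0.2778 0.014 ]
[0.6634 0.3102 0.014 ]
[0.7619 0.1885 0.014 ]
scene ring blob (21, 7, 31, 26) 300 320
((37.59049606323242, 16.574947357177734), (10.47498607635498, 29.46501350402832), 125.14895629882812) 337.5904960632324 336.57494735717773
side ring blob (4, 12, 23, 15) 400 215
((13.386760711669922, 17.185712814331055), (3.2047512531280518, 16.628807067871094), 57.573490142822266) 413.3867607116699 232.18571281433105
```

Cover angle is about 0.72 rad and holder yaw about 10°. The bead's middle is near (0.480,-0.179,0.198), and the punch near (0.43,-0.208). Moving above the open side.

{"name": "jog_arm", "arguments": {"steps": [[0,0,0,-5,0,0,0],[0,0,0,-5,0,0,0],[0,4.1,-3.8,0,0,0,0],[0,4.1,-3.8,0,0,0,0],[0,4.1,-3.8,0,0,0,0],[0,4.1,-3.8,0,0,0,0],[0,4.1,-3.8,0,0,0,0],[0,4.1,-3.8,0,0,0,0],[0,4.1,-3.8,0,0,0,0],[0,4.1,-3.8,0,0,0,0],[0,4.1,-3.8,0,0,0,0],[0,4.1,-3.8,0,0,0,0]]}}

```text
time: 1.65
position: [0.4719, -0.1352, 0.3225]
eef_rot: [[0.955, 0.295, 0.0], [0.295, -0.955, -0.0], [0.0, 0.0, -1.0]]
ft_force: [0.8, -2.1, -0.4]
gripper_width: 0.0003
grasp_force: 0.0
```

{"name": "jog_arm", "arguments": {"steps": [[0,0,0,0,0,0,-10.4],[0,0,0,0,0,0,-10.4],[0,0,0,0,0,0,-10.4],[0,0,0,0,0,0,-10.4],[0,0,0,0,0,0,-10.4],[0,0,0,0,0,0,-10.4],[0,0,0,0,0,0,-10.4],[0,0,0,0,0,0,-10.2],[0,0,0,0,0,0,0],[0,0,0,0,0,0,0]]}}

```text
time: 2.9
position: [0.4714, -0.1369, 0.3225]
eef_rot: [[-0.173, 0.985, -0.0], [0.985, 0.173, 0.0], [0.0, -0.0, -1.0]]
ft_force: [0.4, -0.0, 0.0]
gripper_width: 0.0001
grasp_force: 0.0
```

Run:
```python
from h import *
s=ctrl.state();print(s["time"],np.round(s["position"],4),np.round(s["eef_rot"],4),np.round(s["joint_positions"],1),np.round(s["ft_force"],2))
im=ctrl.snapshot("wrist")[:,:,::-1];sc=ctrl.snapshot("scene")[:,:,::-1]
cv2.imwrite("pics/w1.png",im);cv2.imwrite("pics/s1.png",sc)
cv2.imwrite("pics/c2.png",np.hstack([cv2.resize(im,(400,300)),cv2.resize(sc[60:300,100:420],(400,300))]))
```

```text
2.9 [ 0.4714 -0.1369  0.3225] [[-1.726e-01  9.850e-01 -1.000e-04]
 [ 9.850e-01  1.726e-01  1.000e-04]
 [ 1.000e-04 -1.000e-04 -1.000e+00]] [ 36.1  -0.4 -24.7  94.9  -0.2  85.5  21.3] [ 0.36 -0.01  0.  ]
```

View pics/c2.png

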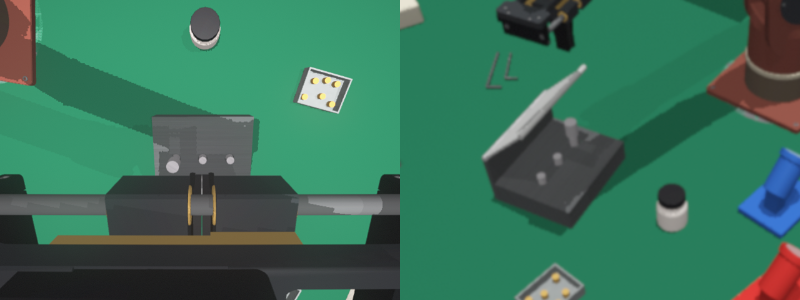

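Wrist view: punch at (275,266) and pins at (325,256) and (368,256) in full pixels, with the jar and dish clear. Cross-checking these positions.

Run:
```python
from h import *
print(proj(cam("scene"),[[.4714,-.1369,.3225]]))
c=cam("wrist");im=cv2.imread("pics/w1.png")[235:285,235:400].astype(int)
m=((im.min(2)>120)).astype(np.uint8)
for k in cv2.findContours(m,0,1)[0]:
    if cv2.contourArea(k)>15:
        (u,v),r=cv2.minEnclosingCircle(k);u+=235;v+=235;print(u,v,r,plane(c,u,v,.1 if u<300 else .06).round(4))
```

```text
[[232.35824697  97.8186367 ]]
275.83467864990234 266.3225803375244 10.501748085021973 [ 0.4302 -0.2054  0.1   ]
368.0 256.0 6.403224468231201 [ 0.5381 -0.1863  0.06  ]
324.0 256.20000076293945 6.280227184295654 [ 0.4843 -0.1962  0.06  ]
254.5 256.65909004211426 23.267375946044922 [ 0.4049 -0.1983  0.1   ]
```

{"name": "jog_arm", "arguments": {"steps": [[0,0,0,5.1,0,0,0],[0,0,0,5.1,0,0,0],[0,0,0,5.1,0,0,0],[0,-1.1,0,0,0,0,0],[0,-1.1,0,0,0,0,0],[0,-1.0,0,-0.85,0,0,0],[0,-1.0,0,-0.85,0,0,0],[0,-1.15,0,-0.7,0,0,0],[0,-1.15,0,-0.7,0,0,0],[0,-1.25,0,-0.5,0,0,0],[0,-1.25,0,-0.5,0,0,0],[0,0,0,0,0,0,0]]}}

```text
time: 4.5
position: [0.4877, -0.2272, 0.2113]
eef_rot: [[-0.175, 0.985, 0.001], [0.985, 0.175, -0.001], [-0.001, 0.001, -1.0]]
ft_force: [-0.2, -0.1, -0.4]
gripper_width: 0.0005
grasp_force: 0.0
```

Run:
```python
from h import *
sc=ctrl.snapshot("scene")[:,:,::-1];sd=ctrl.snapshot("side")[:,:,::-1]
cv2.imwrite("pics/s2.png",sc);cv2.imwrite("pics/d2.png",sd)
cv2.imwrite("pics/c3.png",np.hstack([cv2.resize(sc[80:260,140:300],(400,450)),cv2.resize(sd[250:430,170:330],(400,450))]))
```

```text
(no output)
```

View pics/c3.png

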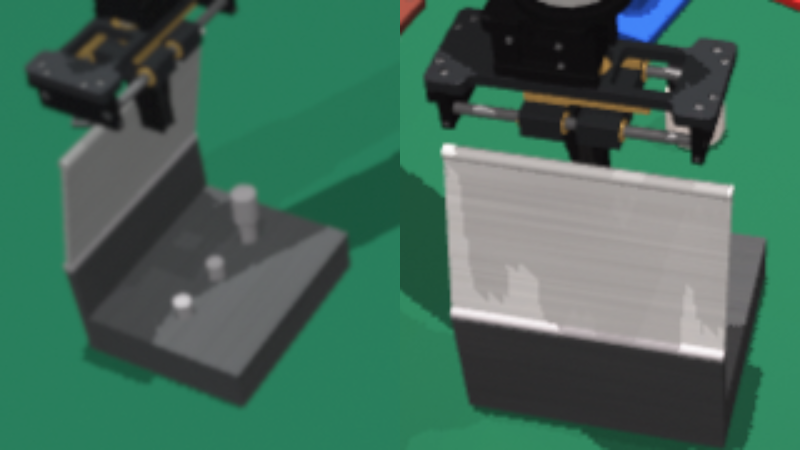

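The cover moved with the finger and now stands nearly upright. Bead far end is at scene (165,145) / side (302,326), and hinge end at scene (168,187) / side (299,392).

Run:
```python
from h import *
S,D=cam("scene"),cam("side")
b=tri([(S,165.2,144.8),(D,302,326)]);h=tri([(S,168,187.2),(D,298.8,392)]);print(b.round(4),h.round(4))
y=np.array([-.174,.985,0])
h0=np.array([.498,-.275,.108])+.1*np.array([.985,.174,0]);print(h0)
for H in(h,h0): print(np.arctan2(b[2]-H[2],(b-H)@y))
p=np.array(ctrl.state()["position"]);print((p-[.498,-.275,.1])@y)
```

```text
[ 0.5893 -0.2265  0.2412] [ 0.5945 -0.2579  0.1062]
[ 0.5965 -0.2576  0.108 ]
1.3391470703199317
1.3355446014942687
0.05008688198557672
```

{"name": "jog_arm", "arguments": {"steps": [[0,-0.7,0,-0.2,0,0,0],[0,-0.7,0,-0.2,0,0,0],[0,-0.7,0,0,0,0,0],[0,-0.6,0,0,0,0,0],[0,-0.4,0,0,0,0,0],[0,0,0,0,0,0,0]]}}

```text
time: 5.35
position: [0.4929, -0.2566, 0.2145]
eef_rot: [[-0.176, 0.984, 0.0], [0.984, 0.176, -0.0], [-0.0, 0.0, -1.0]]
ft_force: [0.7, 0.4, -1.2]
gripper_width: 0.0005
grasp_force: 0.0
```

Run:
```python
from h import *
sc=ctrl.snapshot("scene")[:,:,::-1];sd=ctrl.snapshot("side")[:,:,::-1]
cv2.imwrite("pics/s3.png",sc);cv2.imwrite("pics/d3.png",sd)
cv2.imwrite("pics/c4.png",np.hstack([cv2.resize(sc[80:260,140:300],(400,450),interpolation=2),cv2.resize(sd[250:430,170:330],(400,450),interpolation=2)]))
```

```text
(no output)
```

View pics/c4.png

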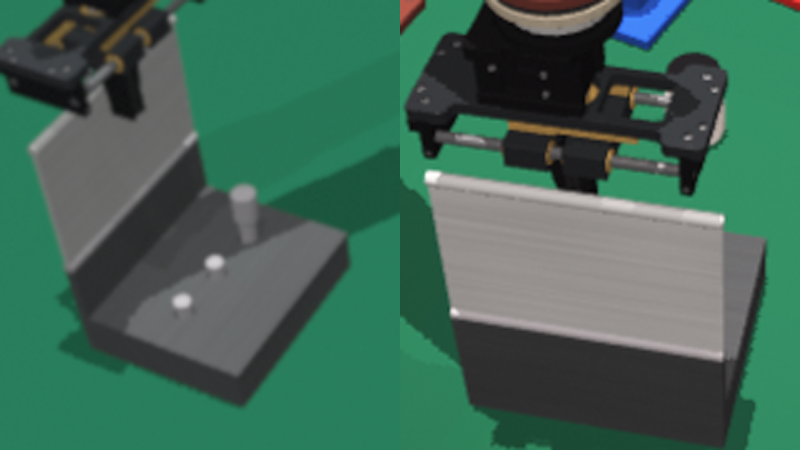

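Bead far end is now at scene (153,140) / side (299,338).

Run:
```python
from h import *
S,D=cam("scene"),cam("side")
b=tri([(S,153.2,140),(D,298.8,338)]);print(b.round(4))
y=np.array([-.174,.985,0]);h=np.array([.5945,-.2579,.108])
print(np.arctan2(b[2]-h[2],(b-h)@y))
X=np.array([.985,.174,0]);m=np.array([.498,-.275,.108])
for a in(1.45,1.57,1.7):
  P=[m+s*.1*X+.135*(np.cos(a)*y+[0,0,np.sin(a)]) for s in(-1,1)];print(a,proj(S,P).round(1).tolist(),proj(D,P).round(1).tolist())
```

```text
[ 0.5948 -0.2545  0.2436]
1.5464651056925967
1.45 [[213.3, 89.1], [157.9, 143.1]] [[183.7, 315.2], [300.6, 332.5]]
1.57 [[207.1, 86.9], [151.3, 140.5]] [[180.1, 321.8], [298.6, 339.5]]
1.7 [[200.6, 85.3], [144.5, 138.5]] [[176.2, 330.0], [296.3, 348.2]]
```

The cover stands upright at about 1.55 rad. Retreating, then over the punch and down.

{"name": "jog_arm", "arguments": {"steps": [[0,3.0,0,0,0,0,0],[5,3.1,0,0,0,0,0],[5,0,-2.6,0,0,0,0],[5,0,-2.7,0,0,0,0],[5,0,0,2,0,0,0],[5,0,0,2,0,0,0],[5,0,0,0,0,0,0]]}}

```text
time: 6.32
position: [0.4289, -0.2051, 0.1735]
eef_rot: [[-0.177, 0.984, -0.002], [0.984, 0.177, 0.001], [0.001, -0.002, -1.0]]
ft_force: [0.4, -0.8, -0.3]
gripper_width: 0.0478
grasp_force: 0.0
```

Run:
```python
from h import *
s=ctrl.state();print(s["time"],np.round(s["position"],4),s["gripper_width"])
im=ctrl.snapshot("wrist")[:,:,::-1];cv2.imwrite("pics/w2.png",im)
c=cam("wrist");P=[[.4302,-.2054,.1],[.4843,-.1962,.06]]
print(proj(c,P),proj(c,np.array(s["position"])))
cv2.imwrite("pics/c5.png",im[200:480,120:520])
```

```text
6.325 [ 0.4289 -0.2051  0.1735] 0.047811371152492115
[[322.58016227 253.87629127]
 [391.22321718 240.0289182 ]] [[319.88317557 296.31973758]]
```

View pics/c5.png

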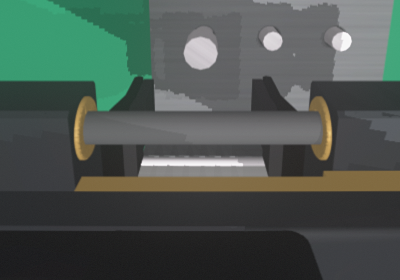

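The punch top at (321,253) agrees with the prediction, so I'm descending and gripping.

{"name": "jog_arm", "arguments": {"steps": [[5,0,0.05,3,0,0,0],[5,0,0,3,0,0,0],[5,0,0,2.5,0,0,0],[5,0,0,2.2,0,0,0],[5,0,0,0,0,0,0],[1.5,0,0,0,0,0,0],[1.5,0,0,0,0,0,0],[1.5,0,0,0,0,0,0],[1.5,0,0,0,0,0,0],[1.5,0,0,0,0,0,0]], "squeeze": 35}}

```text
time: 7.62
position: [0.4306, -0.2054, 0.068]
eef_rot: [[-0.177, 0.984, 0.001], [0.984, 0.177, -0.0], [-0.0, 0.0, -1.0]]
ft_force: [-0.1, -0.3, 5.3]
gripper_width: 0.0234
grasp_force: 34.9
```

{"name": "jog_arm", "arguments": {"steps": [[1.5,0,0,-1,0,0,0],[1.5,0,0,-1,0,0,0],[1.5,0,0,-2,0,0,0],[1.5,0,0,-3,0,0,0],[1.5,0,0,-4,0,0,0],[1.5,0,0,-4,0,0,0],[1.5,0,0,-4,0,0,0],[1.5,0,0,0,0,0,0]]}}

```text
time: 8.62
position: [0.4318, -0.2055, 0.2611]
eef_rot: [[-0.177, 0.984, 0.005], [0.984, 0.177, -0.003], [-0.003, 0.005, -1.0]]
ft_force: [1.6, -0.6, -3.5]
gripper_width: 0.0231
grasp_force: 35.0
```

Run:
```python
from h import *
s=ctrl.state();print(s["time"],np.round(s["position"],4),s["gripper_width"],np.round(s["ft_force"],1),np.round(s["joint_positions"],1))
sc=ctrl.snapshot("scene")[:,:,::-1];sd=ctrl.snapshot("side")[:,:,::-1]
cv2.imwrite("pics/s4.png",sc);cv2.imwrite("pics/d4.png",sd)
cv2.imwrite("pics/c6.png",np.hstack([cv2.resize(sc[60:240,140:300],(400,450),interpolation=2),cv2.resize(sd[220:400,150:310],(400,450),interpolation=2)]))
```

```text
8.625 [ 0.4318 -0.2055  0.2611] 0.02311189509484247 [ 1.6 -0.6 -3.5] [ 41.7  -1.3 -21.  102.8  -0.5  78.1  30.9]
```

View pics/c6.png

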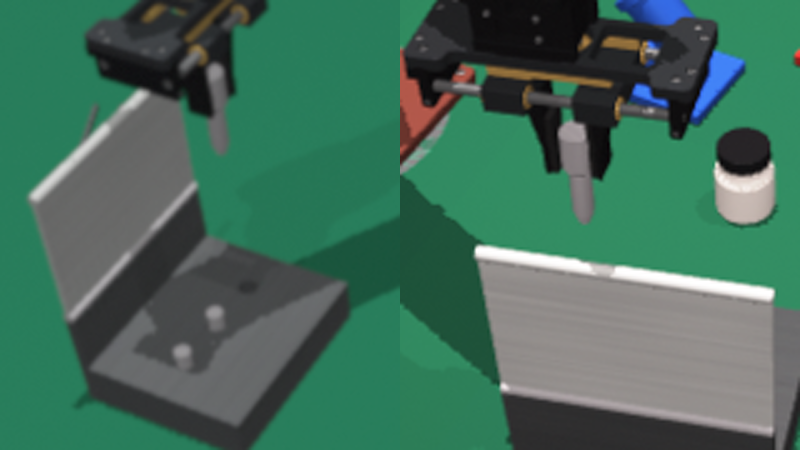

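The punch is drawn and firmly held. The cover stands upright, and the pins are in place. Moving towards the lens, with a better measurement of it on the way.

{"name": "jog_arm", "arguments": {"steps": [[1.5,4.7,2.35,-1.25,0,0,0],[1.5,4.7,2.35,-1.25,0,0,0],[1.5,4.7,2.35,-1.25,0,0,0],[1.5,4.7,2.35,-1.25,0,0,0],[1.5,4.7,2.35,-1.25,0,0,0],[1.5,4.7,2.35,-1.25,0,0,0],[1.5,4.7,2.35,-1.25,0,0,0],[1.5,4.7,2.35,-1.25,0,0,0],[1.5,0,0,0,0,0,8],[1.5,0,0,0,0,0,8],[1.5,0,0,0,0,0,8],[1.5,0,0,0,0,0,0]]}}

```text
time: 10.22
position: [0.5485, 0.198, 0.3561]
eef_rot: [[0.238, 0.971, -0.002], [0.971, -0.238, -0.001], [-0.001, -0.002, -1.0]]
ft_force: [-0.2, 0.6, -1.7]
gripper_width: 0.0229
grasp_force: 35.0
```

Run:
```python
from h import *
s=ctrl.state();print(s["time"],np.round(s["position"],4),s["gripper_width"],np.round(s["eef_rot"],3).tolist(),np.round(s["joint_positions"],1))
c=cam("wrist");im=ctrl.snapshot("wrist")[:,:,::-1];cv2.imwrite("pics/w3.png",im)
np.save("w3cam.npy",c,allow_pickle=True)
a,b=im,cv2.imread("pics/s1.png")
print(proj(c,[[.684,.26,.108]]))
cv2.imwrite("pics/c7.png",np.hstack([cv2.resize(im,(533,400)),]))
S,D=cam("scene"),cam("side")
for n,p,q in(("red",(417,265),(330,208)),("blue",(415,187),(246,214))): print(n,tri([(S,*p),(D,*q)]).round(3))
```

```text
10.225 [0.5485 0.198  0.3561] 0.022930230416875017 [[0.238, 0.971, -0.002], [0.971, -0.238, -0.001], [-0.001, -0.002, -1.0]] [  9.6  13.3 -41.3  78.8   8.7  91.3 -44.5]
[[429.6614101  126.40493793]]
red [0.459 0.294 0.104]
blue [0.276 0.186 0.108]
```

View pics/w3.png

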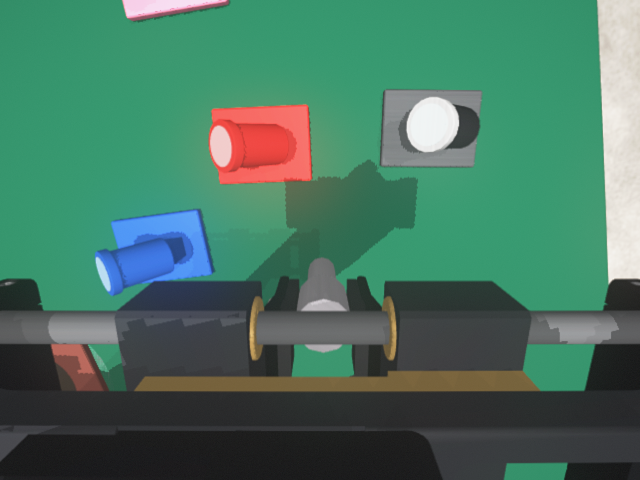

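Wrist view: the black lens's ring is at (433,124) and its plate corners are near (384,90), (481,91), (475,166) and (381,166). The red and blue decoys are clear of the path. Refining numerically.

Run:
```python
from h import *
c=np.load("w3cam.npy",allow_pickle=True).item();S,D=cam("scene"),cam("side")
im=cv2.imread("pics/w3.png");x0,y0=365,75
r=im[y0:y0+110,x0:x0+135].astype(int)
m=((r[:,:,1]-np.maximum(r[:,:,0],r[:,:,2]))<25).astype(np.uint8)
k=max(cv2.findContours(m,0,1)[0],key=cv2.contourArea);h=cv2.convexHull(k)
for e in(3,5,8):
    a=cv2.approxPolyDP(h,e,True)[:,0]
    print(e,(a+[x0,y0]).tolist())
a=a+[x0,y0];P=np.array([plane(c,u,v,.014) for u,v in a])
print(P.round(4).tolist())
for i in range(len(P)):
    d=P[(i+1)%len(P)]-P[i];print(np.linalg.norm(d).round(4),np.degrees(np.arctan2(d[1],d[0])).round(1))
# bright blobs
def blob(img,box,th):
    x,y,w,hh=box;q=img[y:y+hh,x:x+w].astype(int);m=(q.min(2)>th).astype(np.uint8)
    k=max(cv2.findContours(m,0,1)[0],key=cv2.contourArea);e=cv2.fitEllipse(cv2.convexHull(k));return np.array(e[0])+[x,y],e[1],e[2]
for t in(150,190,215,235):
    try: print(t,blob(im,(395,85,75,80),t))
    except Exception as ex: print(t,"-")
g=im[90:160:4,433];print(g.tolist());print(im[124,400:466:3].tolist())
```

```text
3 [[384, 90], [480, 90], [473, 166], [381, 166]]
5 [[384, 90], [480, 90], [473, 166], [381, 166]]
8 [[384, 90], [480, 90], [473, 166], [381, 166]]
[[0.6601, 0.3172, 0.014], [0.7826, 0.2878, 0.014], [0.7609, 0.1925, 0.014], [0.6372, 0.2223, 0.014]]
0.126 -13.5
0.0977 -102.8
0.1272 166.4
0.0976 76.5
150 (array([431.87923813, 123.94115829]), (51.055606842041016, 57.74491882324219), 27.208513259887695)
190 (array([431.90772629, 123.9692955 ]), (50.22291946411133, 56.514766693115234), 32.96552658081055)
215 (array([431.84872437, 123.96868515]), (49.1991081237793, 55.95869827270508), 34.28112030029297)
235 (array([430.73294067, 123.84289551]), (45.70437240600586, 53.75743103027344), 29.647335052490234)
[[121, 121, 117], [137, 135, 134], [237, 238, 238], [234, 235, 235], [243, 243, 240], [243, 243, 240], [243, 243, 240], [243, 243, 240], [243, 243, 240], [243, 243, 240], [244, 244, 240], [244, 244, 240], [244, 244, 241], [244, 244, 241], [236, 238, 238], [232, 233, 233], [136, 136, 132], [145, 143, 139]]
[[94, 93, 89], [94, 93, 89], [141, 142, 139], [235, 234, 235], [244, 244, 240], [244, 244, 241], [244, 243, 240], [244, 244, 241], [244, 244, 241], [244, 243, 240], [243, 244, 240], [243, 243, 240], [243, 243, 240], [243, 243, 240], [244, 244, 240], [241, 241, 236], [239, 239, 238], [236, 237, 237], [241, 241, 242], [236, 237, 237], [62, 61, 57], [67, 65, 62]]
```

Run:
```python
from h import *
c=np.load("w3cam.npy",allow_pickle=True).item();S,D=cam("scene"),cam("side")
obs=[]
for f,cc,(x,y,w,h) in(("w3",c,(395,85,75,80)),("scene0",S,(315,322,45,45)),("side0",D,(400,222,35,25))):
    q=cv2.imread(f"pics/{f}.png")[y:y+h,x:x+w].astype(int)
    # glass: bright & bluish relative to ring
    m=((q.min(2)>110)&(q[:,:,0]-q[:,:,2]>=2)).astype(np.uint8)
    m=cv2.morphologyEx(m,cv2.MORPH_OPEN,np.ones((2,2),np.uint8)) if f=="w3" else m
    k=max(cv2.findContours(m,0,1)[0],key=cv2.contourArea);e=cv2.fitEllipse(cv2.convexHull(k))
    u=np.array(e[0])+[x,y]
    M=q.min(2)>110;ys,xs=np.nonzero(M)
    print(f,u.round(1),np.round(e[1],1),round(e[2]),"pred",)
    obs.append((cc,*u))
L=np.array([-np.cos(np.radians(13.4))*.7071,np.sin(np.radians(13.4))*.7071,.7071])
for o in(obs,obs[:2],obs[::2],obs[1:]): print(tri(o).round(4))
print("wrist plane",plane(*obs[0],.11).round(4),"scene",plane(*obs[1],.11).round(4),"side",plane(*obs[2],.11).round(4))
# predicted glass outline for check
G=plane(*obs[0],.11);a=np.cross(L,[0,0,1]);a/=np.linalg.norm(a);b=np.cross(L,a)
t=np.linspace(0,6.283,60)[:,None]
for rr in(.0215,.025,.029):
    print(rr,[np.round(cv2.fitEllipse(proj(cc,G+rr*(np.cos(t)*a+np.sin(t)*b)).astype(np.float32))[0:2],1).tolist() for cc in(c,S,D)])
```

```text
w3 [428.5 127.7] [ 75.1 283.2] 90 pred
scene0 [335.7 339.4] [18.9 34.1] 124 pred
side0 [413.  232.6] [ 4.2 18.8] 57 pred
[0.6828 0.2599 0.1094]
[0.6836 0.2589 0.1044]
[0.6813 0.259  0.1121]
[0.6831 0.2606 0.1095]
wrist plane [0.682 0.259 0.11 ] scene [0.6861 0.2607 0.11  ] side [0.6807 0.2616 0.11  ]
0.0215 [[[429.2, 127.4], [35.2, 42.1]], [[336.2, 337.3], [9.6, 24.7]], [[413.4, 233.4], [4.0, 18.2]]]
0.025 [[[429.5, 127.3], [40.9, 49.0]], [[336.2, 337.4], [11.2, 28.7]], [[413.4, 233.4], [4.6, 21.2]]]
0.029 [[[429.8, 127.1], [47.5, 56.9]], [[336.2, 337.4], [13.0, 33.3]], [[413.4, 233.4], [5.4, 24.6]]]
```

Run:
```python
from h import *
c=np.load("w3cam.npy",allow_pickle=True).item();S,D=cam("scene"),cam("side")
q=cv2.imread("pics/w3.png")[85:165,400:465].astype(int)
m=((q.min(2)>225)&(q[:,:,0]-q[:,:,2]>=2)&(q[:,:,1]-q[:,:,2]>=2)).astype(np.uint8)
m=cv2.morphologyEx(m,cv2.MORPH_OPEN,np.ones((5,5),np.uint8))
k=max(cv2.findContours(m,0,1)[0],key=cv2.contourArea);e=cv2.fitEllipse(k);u=np.array(e[0])+[400,85];print(u,e[1:])
o=[(c,*u),(S,337.6,336.6),(D,413.4,232.3)]
print(tri(o).round(4),[plane(*x,.11).round(4).tolist() for x in o])
# punch axis check from held views: expected tip and head
s=ctrl.state();p=np.array(s["position"]);R=np.array(s["eef_rot"])
G=np.array([tri(o)[0],tri(o)[1],.11]);L=np.array([-np.cos(np.radians(13.4))*.7071,np.sin(np.radians(13.4))*.7071,.7071])
F=G+.05*L;T=F+.0513*L;print("focus",F.round(4),"tcp",T.round(4),"above",(T+.08*L).round(4))
```

```text
[428.77362442 124.34900284] ((35.68571853637695, 42.782615661621094), 20.320547103881836)
[0.6815 0.2615 0.1123] [[0.6828, 0.2624, 0.11], [0.6796, 0.2602, 0.11], [0.6812, 0.2632, 0.11]]
focus [0.6471 0.2697 0.1454] tcp [0.6118 0.2781 0.1816] above [0.5568 0.2912 0.2382]
```

{"name": "jog_arm", "arguments": {"steps": [[1.5,0,0,0,-9,0,0],[1.5,0,0,0,-9,0,0],[1.5,0,0,0,-9,0,0],[1.5,0,0,0,-9,0,0],[1.5,0,0,0,-9,0,0],[1.5,0,0,0,0,0,0],[1.5,0,0,0,0,0,0]]}}

```text
time: 11.15
position: [0.5495, 0.1976, 0.3581]
eef_rot: [[0.239, 0.688, 0.685], [0.971, -0.169, -0.169], [-0.001, 0.706, -0.709]]
ft_force: [0.4, -0.0, -1.8]
gripper_width: 0.0233
grasp_force: 35.0
```

```bash
cat > go.py <<'E'
from h import *
import sys
from scipy.spatial.transform import Rotation as Ro
s=ctrl.state();p=np.array(s["position"]);R=np.array(s["eef_rot"])
L=np.array([-np.cos(np.radians(13.4))*.7071,np.sin(np.radians(13.4))*.7071,.7071]);F=np.array([.6471,.2697,.1454])
x=np.array([np.sin(np.radians(13.4)),np.cos(np.radians(13.4)),0]);Rt=np.c_[x,np.cross(-L,x),-L]
T=F+(.0513+float(sys.argv[1]))*L
print(s["time"],p.round(4),"shift cm",(100*R.T@(T-p)).round(2),"rot",Ro.from_matrix(R.T@Rt).as_rotvec(degrees=True).round(2),np.round(s["joint_positions"],1),s["gripper_width"])
E
python3 go.py .08
```

```text
11.15 [0.5495 0.1976 0.3581] shift cm [ 9.27 -9.54  7.42] rot [-0.13  0.33 -0.29] [ 11.  -14.9 -48.3 111.8  29.8  52.8 -65.9] 0.023257741131638112
```

{"name": "jog_arm", "arguments": {"steps": [[1.5,2.3,-2.4,1.85,0,0,0],[1.5,2.3,-2.4,1.85,0,0,0],[1.5,2.3,-2.4,1.85,0,0,0],[1.5,2.3,-2.4,1.85,0,0,0],[1.5,0,0,0,0,0,0],[1.5,0,0,0,0,0,0]]}}

```text
time: 11.9
position: [0.5569, 0.2908, 0.2378]
eef_rot: [[0.24, 0.688, 0.685], [0.971, -0.171, -0.169], [0.001, 0.705, -0.709]]
ft_force: [-0.1, 0.1, -2.6]
gripper_width: 0.0228
grasp_force: 35.0
```

```bash
python3 go.py .08
python3 - <<'E'
from h import *
# where tip & head should appear; save views for measuring punch
for n in("scene","side"): cv2.imwrite(f"pics/{n}5.png",ctrl.snapshot(n)[:,:,::-1])
s=ctrl.state();p=np.array(s["position"]);z=np.array(s["eef_rot"])[:,2]
for n in("scene","side"): print(n,proj(cam(n),[p+.0513*z,p-.0337*z]).round(1).tolist())
E
```

```text
11.9 [0.5569 0.2908 0.2378] shift cm [ 0.04  0.02 -0.05] rot [-0.13  0.34 -0.38] [   9.4    9.5  -67.7  113.    60.5   62.4 -100.6] 0.02277788198346326
scene [[378.3, 278.7], [407.0, 238.4]]
side [[382.7, 188.1], [362.3, 158.2]]
```

{"name": "jog_arm", "arguments": {"steps": [[1.5,0,0,1.3,0,0,0],[1.5,0,0,1.3,0,0,0],[1.5,0,0,1.4,0,0,0],[1.5,0,0,0,0,0,0]]}}

```text
time: 12.5
position: [0.5838, 0.2832, 0.2075]
eef_rot: [[0.24, 0.688, 0.685], [0.971, -0.169, -0.17], [-0.001, 0.706, -0.708]]
ft_force: [-0.7, 0.5, -1.9]
gripper_width: 0.0232
grasp_force: 35.0
```

```bash
python3 go.py 0
```

```text
12.5 [0.5838 0.2832 0.2075] shift cm [0.18 0.2  3.84] rot [-0.11  0.41 -0.31] [   7.6   14.7  -65.   113.4   66.6   62.  -103.8] 0.023166776861621077
```

{"name": "jog_arm", "arguments": {"steps": [[1.5,0.1,0.1,1.3,0,0.4,0],[1.5,0.08,0.1,1.3,0,0,0],[1.5,0,0,1.2,0,0,0],[1.5,0,0,0,0,0,0],[1.5,0,0,0,0,0,0],[1.5,0,0,0,0,0,0]]}}

```text
time: 13.25
position: [0.6111, 0.28, 0.1841]
eef_rot: [[0.234, 0.686, 0.689], [0.972, -0.169, -0.162], [0.005, 0.707, -0.707]]
ft_force: [0.2, -0.1, -2.0]
gripper_width: 0.0229
grasp_force: 35.0
```

```bash
python3 go.py 0
python3 - <<'E'
from h import *
s=ctrl.state();p=np.array(s["position"]);z=np.array(s["eef_rot"])[:,2]
im={}
for n in("scene","side"):
    im[n]=ctrl.snapshot(n)[:,:,::-1]; cv2.imwrite(f"pics/{n}6.png",im[n])
    print(n,proj(cam(n),[p+.0513*z,p-.0337*z,[.6815,.2615,.11]]).round(1).tolist())
cv2.imwrite("pics/c8.png",np.hstack([cv2.resize(im["scene"][250:400,300:420],(400,500),interpolation=2),cv2.resize(im["side"][150:300,350:470],(400,500),interpolation=2)]))
E
```

```text
13.25 [0.6111 0.28   0.1841] shift cm [-0.17 -0.09  0.25] rot [ 0.03 -0.14 -0.29] [   6.5   18.8  -62.3  113.    71.7   60.9 -105.8] 0.02290940299831942
scene [[354.3, 315.3], [381.6, 276.4], [337.6, 337.8]]
side [[401.7, 214.4], [381.5, 185.2], [413.3, 232.7]]
```

View pics/c8.png

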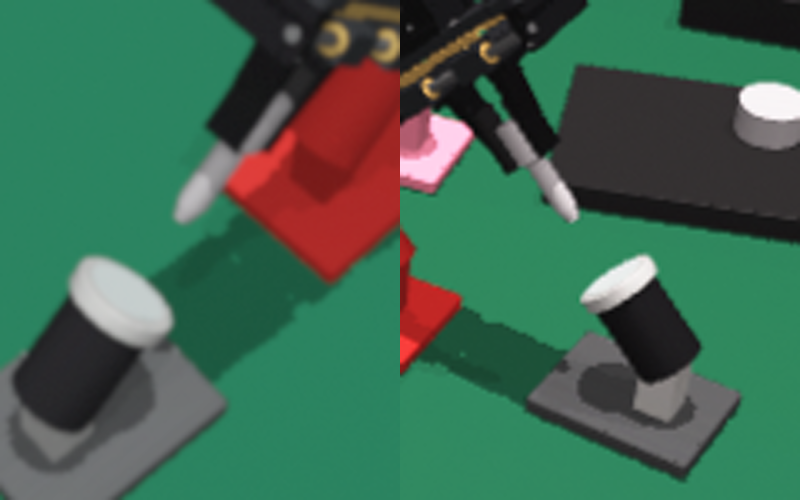

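The tip is at scene (355,314) / side (401.6,214), within 1 px of the prediction. The punch is in line with the barrel, and a small final trim remains.

{"name": "jog_arm", "arguments": {"steps": [[1.5,-0.17,-0.09,0.25,0,0,0],[1.5,0,0,0,0,0,0],[1.5,0,0,0,0,0,0],[1.5,0,0,0,0,0,0],[1.5,0,0,0,0,0,0],[1.5,0,0,0,0,0,0]]}}

```text
time: 14.1
position: [0.6119, 0.2777, 0.1812]
eef_rot: [[0.234, 0.687, 0.688], [0.972, -0.169, -0.162], [0.005, 0.707, -0.707]]
ft_force: [-0.1, -0.5, -1.9]
gripper_width: 0.0231
grasp_force: 35.0
```

```bash
python3 go.py 0
python3 - <<'E'
from h import *
S,D=cam("scene"),cam("side")
i=ctrl.snapshot("scene");j=ctrl.snapshot("side")
s=ctrl.state();p=np.array(s["position"]);z=np.array(s["eef_rot"])[:,2]
L=np.array([-np.cos(np.radians(13.4))*.7071,np.sin(np.radians(13.4))*.7071,.7071])
out=[]
for n,im,c in(("scene",i,S),("side",j,D)):
    # bright punch pixels near the axis: centroid across the axis at shank stations
    a,b=proj(c,[p+.0513*z,p+.005*z]);d=(b-a)/np.linalg.norm(b-a);nrm=np.array([-d[1],d[0]])
    g=im.astype(int);off=[]
    for t in np.linspace(.25,.75,6):
        q=a+t*(b-a);w=[o for o in np.arange(-10,10.1,.5) for v in[g[int(round(q[1]+o*nrm[1])),int(round(q[0]+o*nrm[0]))]] if v.min()>95 and v.max()-v.min()<25]
        off.append(round(float(np.mean(w)),1) if w else None)
    print(n,np.linalg.norm(b-a).round(1),"offsets px",off)
    # cover check crop
E
```

```text
14.1 [0.6119 0.2777 0.1812] shift cm [ 0.04  0.02 -0.05] rot [-0.  -0.1 -0.3] [   6.6   18.9  -62.2  113.2   72.    60.6 -106. ] 0.023080266127252013
scene 25.5 offsets px [-0.5, -0.5, -0.5, -0.2, -0.5, -0.8]
side 19.2 offsets px [0.0, -0.2, 0.2, 0.2, 0.2, 0.8]
```

The shank's axis lies within 1 px of the planned line in both views, and the tool pose is within 0.5 mm. Handing in.

```bash
python3 -c "
from workcell import ctrl
print(ctrl.close_job())"
```

```text
the job is handed in; nothing more can be done
None
```

I handed the job in at about 14 s: the cover was upright (about 1.55 rad when last measured), and the punch was held tip-first in line with the lens barrel, about 50 mm from the glass by my measurements.

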